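# Lock the dust box's access panel with its quarter-turn fastener

### The arm

A 6-joint arm with a two-finger parallel gripper is mounted at the origin on the work surface. World frame = base frame: x ahead of the robot, y to its left, z up, the work surface at z = 0. Lengths are in m, angles in rad, forces in N, time in s.
With the tool pointing down it reaches from about 0.35 to 0.85 m from the base axis. Payload 8.1 kg.
Tool frame: the origin (TCP) lies at the very end of the fingers, on their centre line; the grasp point (between the pads) lies 19 mm behind it (robot.pinch_z is the distance from the TCP to the grasp point, in m); y points along the fingers, x is the direction in which the jaws open and shut, and the axes are right-handed (so a half turn about y gives the same grasp; the last joint's range is limited). The gripper opens to 93 mm and grips with 3 to 60 N. Pads are 15 mm wide; open, the fingers measure 128 mm over their backs; the gripper's body (75 mm by 188 mm) begins 65 mm behind the grasp point.
Start: joints at [-1.296, 0.13, 1.488, -0, 1.523, -0.085], TCP at [0.211, -0.562, 0.219] pointing down, gripper open.
Joint ranges: [-2.96, 2.96], [-0.89, 2.26], [0.02, 2.5], [-1.34, 4.48], [0, 2.73], [-2.66, 2.66]. Speed limits (rad/s): [2.39, 2.39, 2.79, 3.14, 3.14, 3.14].

### API

Orientations are given as a rotation vector (axis times angle).
In Python, from plant import robot gives the robot as it stands.
- The arm moves only by the shell command python3 -m inch 'ROWS' [FORCE]. ROWS is JSON, a list of rows, each a list of 5 numbers: the closure, from -1 (fully open) to 1 (shut), then the shift along the world's x, y, z in m, then the turn about the world's z in rad. A call has 1 to 8 rows; each row is the pose to reach, as a shift and turn from the pose measured when the call began; what a row does not reach only later rows make up. A row lasts 1/8 s, in which the tool goes at most 62.5 mm and 10.7 degrees, less where a joint would pass 70% of its speed; a pose out of reach is approached as far as the arm can. A call with a gripper value outside its range is refused whole. The fingers move at their own pace and stop on an object; FORCE is the grip in N (left out, the last holds). Time passes only in rows, so rows that repeat a pose let the fingers close. It gives the time, the measured TCP pose, the force and the opening at its end, in the units of the state.
- robot.read_state(): the state, without advancing time (a new reading comes with each control period).
- robot.read_camera(name): name is "scene" or "top" or "wrist"; returns a dict with "color" (480x640x3 uint8, red, green, blue), "mtx" (3x3 intrinsics, pixels), "R" (3x3) and "t" (3): a world point X has camera coordinates R X + t; the wrist camera has in their place "hand_eye" (4x4, takes a point from camera to tool coordinates, whose origin is the TCP and whose axes are the tool frame's). Camera axes: x right, y down, z forward; pixel columns grow to the right and rows downward; lengths in m; the calibration is good to about 2 mm. A picture is of the moment at which its call begins: read the wrist's pose just before it. There is no depth.
- robot.close_job(): hands the job in, once; it reports no verdict.
The state is a dict: "t": time; "q": joint angles; "dq": joint speeds; "joint_torque": joint torques, N m; "tool_pos": TCP position; "orientation": TCP orientation; "force": force on the tool from outside, world axes, zero at the start; "wrist_torque": the same for the moment, N m; "opening": finger opening in m.
Only numpy, scipy, OpenCV 4.12 (cv2) and the standard library are available. Lean on these libraries where they do the work, as an engineer would, in place of code of your own. Each camera call takes 0.05 s, during which the arm holds its last target. There are 200 camera calls.

### The job

The access panel on top of the grey dust box stands ajar on its sprung hinge. Set a fingertip in the slot of its big round quarter-turn fastener, press the panel down shut and, still pressing, turn the fastener clockwise a quarter turn to its stop, so that the panel stays locked down when you let go. Use finger pressure only: do not grip or force the fastener, do not pull the panel up, and leave the jars, tools and other things around it where they are.

Things in the scene. Friction and masses are not known exactly. Their poses are not given: they have to be found in the camera images.
- dust_box: Bench dust box, a fixed grey steel box 240 (x) x 360 (y) x 100 mm tall; it cannot be shifted. Origin: centre of its underside, on the table. Its own x points away from its near (louvred) side towards the hinge, y to its left, z up.
- panel (a joint): Access panel angle, rad: 0 = shut flat on the box, larger = further ajar. Aluminium plate 200 (x) x 230 (y) x 8 mm, hinged at its far (+x) edge; hinge line in the box frame: x = 100, z = 100 mm, along y; the near edge rises. A spring holds it ajar at 0.2 to 0.3 and opens it again unless locked; pressing it shut at the fastener takes about 5 N, then it meets the solid rim.
- panel_edge (a point): Point on the panel's upper face, 10 mm in from the middle of its near (free) edge; 190 mm from the hinge line. x and z axes go with the panel (z out of its upper face).
- cam (a joint): Angle of the quarter-turn fastener, rad: 0 = unlocked, slot parallel to the hinge line; grows turning clockwise seen from above; stop at 1.6 = locked, slot square to the hinge line. Starts at 0 to 0.4. Turns stiffly (about 0.06 N m), stays where it is left.
- dial: The fastener's round plastic head: grey disc 92 mm across, 4 thick, with two parallel upright black ribs (each 68 long, 14 thick, 14 high) and between them the finger slot, 32 wide, 14 deep, open at both ends. Origin: on the turning axis, on the panel's upper face; y along the slot, x across, z out of the panel. In the box frame with the panel shut: x = -42, y = 50, z = 108 mm.
- slot (a point): Centre of the slot's floor, on the fastener's turning axis, 4 mm above the panel's upper face (112 mm above the table when the panel is shut); 142 mm from the hinge line. Same axes as the head: y along the slot, x across, z out of the panel.
- tongue_tip (a point): Tip of the sloping steel tongue under the panel, which turns with the fastener. With the panel held down it passes under the box's near rim from about 0.95 rad on, draws the panel down and holds it (about 0.02 rad from flat when let go). Turned with the panel up, it lies over the rim and the panel cannot shut, so press first and keep pressing while turning.
- paint_jar: Bystander, loose: closed screw-top jar, 42 mm across, 55 mm tall, standing on the box's top beside the panel. Origin: centre of its underside.
- burnisher: Bystander, loose: turned wooden edge burnisher, 34 mm across, 62 mm tall, standing on the box's top beside the panel. Origin: centre of its underside.
- hammer: Bystander, loose: small hammer 220 mm long, lying on the table along the box's near side. Origin: middle of its length, along its x.
- cup: Bystander, loose: cup, 72 mm across, 85 mm tall, on the table at the box's left. Origin: centre of its underside.
- glue: Bystander, loose: bottle, 60 mm across, 130 mm tall, on the table to the left. Origin: centre of its underside.
- block: Bystander, loose: dark wooden block 90 x 50 x 35 mm, on the table to the left. Origin: centre of its underside.
- tape_ring: Bystander, loose: cardboard ring, 90 mm across, 25 mm tall, on the table to the right. Origin: centre of its underside.
- stain_can: Bystander, loose: closed can, 68 mm across, 90 mm tall, on the table to the right. Origin: centre of its underside.

How it is judged:
On the way:
1. a finger touches the fastener's head before it is turned (contact force between the fingers and dial above 0.3 N and value of joint cam below 1.2 rad), for 0.05 s.
At the end, for the whole second after the job is handed in: The fastener stands turned by more than 1.4 rad (80 degrees) and the panel, let go, stays down within 0.03 rad (about 6 mm at the free edge) of shut, at rest (value of joint cam above 1.4 rad and value of joint panel below 0.03 rad and velocity of joint panel between -0.05 and 0.05 rad/s); the robot touches nothing.
It fails at once if the panel is pulled up beyond 0.42 rad (value of joint panel above 0.42 rad).
It fails at once if the fastener is gripped or forced: more than 60 N between fingers and head (contact force between the fingers and dial above 60 N).
It fails at once if a bystander is lifted or moved more than 30 mm (distance of any of paint_jar, burnisher, hammer, cup, glue, block, tape_ring, stain_can from where it was at the start of the episode above 0.03 m).
It also fails if it takes over 35 s, if anything falls off the work surface, if the arm or the gripper's body presses on something with over 40 N, if the wrist force passes 120 N, or if a joint passes its speed limit or range.

## Working session

There is one attempt and no reset: what is moved stays moved. The work goes in short steps, Python scripts to look and compute and a shell command to move; the robot and the scene stay as the last step left them, time stands still between calls to the robot, and variables do not carry over. Pictures are saved under pics/ and viewed, about 8 in all and at most 12, crops included, and the job is handed in when it is done.

```bash
mkdir -p pics; ls
python3 - <<'E'
from plant import robot
import cv2
s=robot.read_state();print(s)
for n in("scene","top"):
    c=robot.read_camera(n);cv2.imwrite(f"pics/{n}0.png",c["color"][:,:,::-1]);print(n,c["mtx"],c["R"],c["t"])
E
```

```text
pics
{'t': 0.0, 'q': array([-1.29639789e+00,  1.31164637e-01,  1.48928775e+00,  1.48554323e-05,
        1.52296022e+00, -8.53967866e-02]), 'dq': array([ 0.00020323,  0.00181395,  0.00022139, -0.00052019, -0.00182539,
        0.00056599]), 'joint_torque': array([ 6.91688510e-04, -5.59839749e+01, -4.91760957e+01,  7.68269598e-02,
        3.51324538e-02, -1.55352163e-04]), 'tool_pos': array([ 0.21112485, -0.56102846,  0.21758071]), 'orientation': array([-1.35700159,  0.94119476, -0.93889387]), 'force': array([-0.8817188 ,  0.7597352 , -0.78977075]), 'wrist_torque': array([0.05762758, 0.0335602 , 0.04550946]), 'opening': 0.09320833356462645}
scene [[544.33919052   0.         327.19351679]
 [  0.         544.33919052 237.84721964]
 [  0.           0.           1.        ]] [[ 0.55000258  0.83513458 -0.00688487]
 [ 0.65854775 -0.43874654 -0.61140521]
 [-0.51362634  0.33174043 -0.79128773]] [-0.29083112 -0.28428951  1.58763593]
top [[583.10370689   0.         330.81185283]
 [  0.         583.10370689 237.49036285]
 [  0.           0.           1.        ]] [[-0.02253773 -0.99970979 -0.00850847]
 [-0.98692932  0.02360638 -0.15941536]
 [ 0.15956995  0.0048044  -0.98717493]] [0.01616252 0.54883845 1.41895542]
```

View pics/scene0.png

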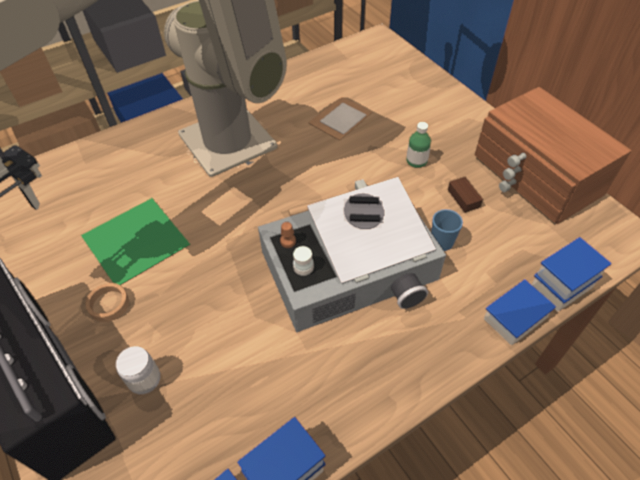

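View pics/top0.png

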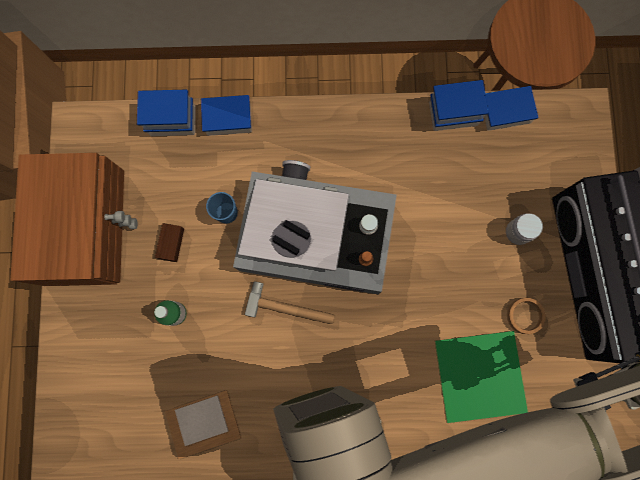

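Scene view: the dial is at about (365,210), with the box and panel ajar. Top view: the dial is at about (291,238), and the box-top corners are about (234,268), (381,292), (395,195), (251,171).

```bash
cat > h.py <<'E'
import numpy as np,cv2
from plant import robot
from scipy.spatial.transform import Rotation as Ro
def ray(c,p):
    d=c["R"].T@np.linalg.solve(c["mtx"],[p[0],p[1],1.]);return -c["R"].T@c["t"],d
def onz(c,p,z):
    o,d=ray(c,p);return o+d*(z-o[2])/d[2]
def tri(c1,p1,c2,p2):
    o1,d1=ray(c1,p1);o2,d2=ray(c2,p2)
    k=np.linalg.lstsq(np.c_[d1,-d2],o2-o1,rcond=None)[0]
    a,b=o1+k[0]*d1,o2+k[1]*d2;return (a+b)/2,np.linalg.norm(a-b)
def proj(c,X):
    v=c["mtx"]@(c["R"]@np.asarray(X)+c["t"]);return v[:2]/v[2]
E
python3 - <<'E'
from h import *
t=robot.read_camera("top");s=robot.read_camera("scene")
P=[onz(t,p,.1) for p in[(234,268),(381,292),(395,195),(251,171)]]
P=np.array(P);print(P.round(3));print([np.linalg.norm(P[i]-P[(i+1)%4]).round(3) for i in range(4)],P.mean(0).round(3))
print("dial",tri(t,(291,238),s,(365,210)))
a=cv2.resize(t["color"][150:310,220:410],None,fx=4,fy=4,interpolation=2)[:600,:760]
b=cv2.resize(s["color"][165:340,250:450],None,fx=4,fy=4,interpolation=2)[:600]
cv2.imwrite("pics/t1.png",a[:,:,::-1]);cv2.imwrite("pics/s1.png",b[:,:,::-1])
E
```

```text
[[ 0.472  0.237  0.1  ]
 [ 0.406 -0.113  0.1  ]
 [ 0.641 -0.156  0.1  ]
 [ 0.71   0.196  0.1  ]]
[np.float64(0.356), np.float64(0.239), np.float64(0.358), np.float64(0.242)] [0.557 0.041 0.1  ]
dial (array([0.5348671 , 0.097507  , 0.14377057]), np.float64(0.003516497291707486))
```

View pics/t1.png

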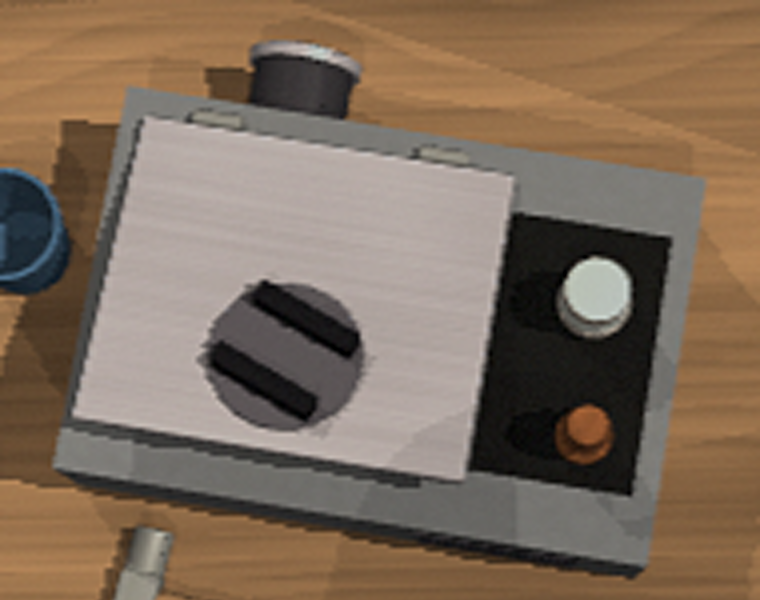

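View pics/s1.png

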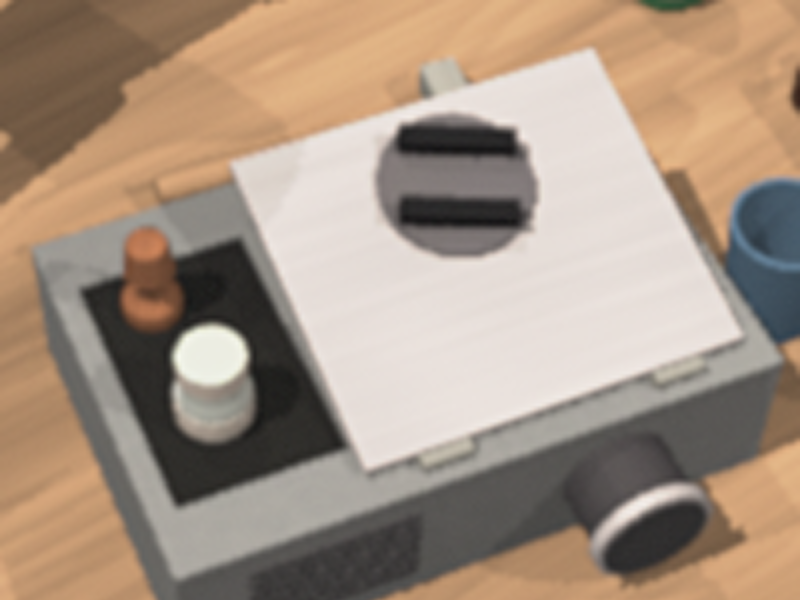

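Top crop: the ribs run from (265,290) to (355,345), so the slot is about 0.36 rad clockwise of the hinge line. Scene crop: the dial centre is at (457,185) and the slot is clear. The measured sizes (356 x 240 mm, dial z 144 mm) agree with the given ones.

Run:
```python
from h import *
s=robot.read_state();R=Ro.from_rotvec(s["orientation"]).as_matrix();print(R.round(3))
yx=np.degrees(np.arctan2(R[1,0],R[0,0]));print("jaw yaw deg",yx)
t=robot.read_camera("top")
# slot ends directions, rib ends in crop/4+offset, rib top height ~.155
f=lambda u,v:onz(t,(220+u/4,150+v/4),.158)
for a,b in[((262,290),(350,350)),((215,352),(308,410))]:
    A,B=f(*a),f(*b);d=A-B;print(np.degrees(np.arctan2(d[1],d[0])),np.linalg.norm(d),((A+B)/2).round(4))
yaw=-.184;c,sn=np.cos(yaw),np.sin(yaw);M=np.array([[c,-sn],[sn,c]]);C=np.array([.557,.041])
for th in(0,.2,.23,.26):
    x=.1-.142*np.cos(th)+.012*np.sin(th);z=.1+.142*np.sin(th)+.012*np.cos(th)
    print(th,(C+M@[x,.05]).round(4),round(z,4), proj(t,[*(C+M@[x,.05]),z]).round(1))
print("shut slot from tcp",(np.r_[C+M@[-.042,.05],.112]-s["tool_pos"]).round(4))
```

```text
[[ 0.352 -0.     0.936]
 [-0.936  0.001  0.352]
 [-0.001 -1.     0.   ]]
jaw yaw deg -69.38662376500504
54.15200041210539 0.062335285835065916 [0.5502 0.082  0.158 ]
56.64965891113649 0.0638521434081233 [0.5151 0.1082 0.158 ]
0 [0.5249 0.0978] 0.112 [291.3 243.9]
0.2 [0.53   0.0969] 0.14 [290.8 239.9]
0.23 [0.5312 0.0967] 0.1441 [290.7 239.1]
0.26 [0.5326 0.0964] 0.1481 [290.7 238.3]
shut slot from tcp [ 0.3137  0.6591 -0.106 ]
```

```bash
python3 -m inch '[[0.35,0.02,0.04,0.03,0.18],[0.35,0.05,0.1,0.03,0.36],[0.35,0.075,0.15,0.03,0.54],[0.35,0.1,0.21,0.03,0.72],[0.35,0.13,0.26,0.03,0.9],[0.35,0.155,0.32,0.03,1.08],[0.35,0.18,0.37,0.03,1.26],[0.35,0.21,0.42,0.03,1.4]]'
```

```text
t: 1.25
tool_pos: [0.4217, -0.1395, 0.2484]
orientation: [-1.566, -0.152, 0.152]
force: [0.3, -0.6, 0.3]
opening: 0.0306
```

```bash
python3 -m inch '[[0.35,0.02,0.05,0,0.16],[0.35,0.045,0.1,0,0.32],[0.35,0.07,0.15,0,0.48],[0.35,0.09,0.2,0,0.64],[0.35,0.11,0.237,0,0.8],[0.35,0.11,0.237,0,0.8]]'
python3 - <<'E'
from h import *
s=robot.read_state();R=Ro.from_rotvec(s["orientation"]).as_matrix()
print(s["tool_pos"],np.degrees(np.arctan2(R[1,0],R[0,0])),s["q"].round(2),s["force"])
w=robot.read_camera("wrist");cv2.imwrite("pics/w1.png",w["color"][:,:,::-1])
H=w["hand_eye"];print(H.round(3))
Rc=(R@H[:3,:3]).T;tc=-Rc@(R@H[:3,3]+s["tool_pos"]);c=dict(mtx=w["mtx"],R=Rc,t=tc)
for X in[(.531,.0967,.144),(.5315,.0967,.112),tuple(s["tool_pos"])]:print(proj(c,X))
E
```

```text
t: 2.0
tool_pos: [0.532, 0.1001, 0.2478]
orientation: [-1.426, -0.779, 0.779]
force: [-0.9, 0.2, -0.1]
opening: 0.0298
[0.53204583 0.10005393 0.24783975] 57.258642590903435 [ 0.09 -0.04  1.61  0.    1.57 -0.91] [-0.85029953  0.18904209 -0.1196348 ]
[[ 1.    -0.     0.001 -0.001]
 [-0.001 -0.303  0.953 -0.166]
 [ 0.    -0.953 -0.303  0.085]
 [ 0.     0.     0.     1.   ]]
[310.29409372 240.54958851]
[310.94035012 230.03989409]
[314.91915796 299.53855713]
```

View pics/w1.png

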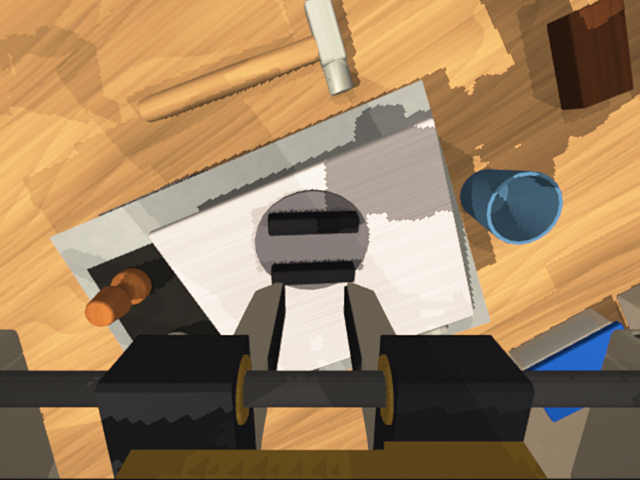

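Wrist view: the ribs lie level in the image, so the jaws are already parallel to the slot. The dial spans columns 255 to 369. The upper rib runs from about row 211 to 236, and the lower rib's slot-side top edge is at about row 262. Next I refine the slot axis by ray-casting onto the tilted panel.

Run:
```python
from h import *
s=robot.read_state();R=Ro.from_rotvec(s["orientation"]).as_matrix()
w=robot.read_camera("wrist");H=w["hand_eye"]
Rc=(R@H[:3,:3]).T;tc=-Rc@(R@H[:3,3]+s["tool_pos"]);c=dict(mtx=w["mtx"],R=Rc,t=tc)
g=cv2.cvtColor(w["color"],6);print("col312",g[185:292:2,300].tolist());print("row248",g[248,245:380:3].tolist())
yaw=-.184;bx=np.array([np.cos(yaw),np.sin(yaw),0])
hin=np.array([.557,.041,.1])+.1*bx
by=np.array([-bx[1],bx[0],0])
for th in(.2,.24,.28):
    n=bx*np.sin(th)+np.array([0,0,np.cos(th)]); ax=hin+by*.05+(-.142)*(bx*np.cos(th)-np.array([0,0,1])*np.sin(th))
    def cast(p,h):
        o,d=ray(c,p);return o+d*((n@(hin-o)+h)/(n@d))
    sl=R[:,0]-n*(n@R[:,0]);sl/=np.linalg.norm(sl);cr=np.cross(sl,n)
    print(th,"axis model",(ax+n*.012).round(4))
    for nm,p,h in[("disc top",(312,190),.012),("ribU outer top",(312,211),.026),("ribU inner base",(312,236),.012),("ribL inner top",(312,262),.026),("discL",(255,238),.012),("discR",(369,238),.012)]:
        X=cast(p,h);print(nm,X.round(4),"across",round(1e3*((X-ax)@cr),1),"along",round(1e3*((X-ax)@sl),1))
```

```text
col312 [235, 236, 230, 84, 127, 125, 124, 124, 124, 124, 125, 126, 111, 51, 16, 18, 19, 29, 37, 36, 36, 36, 34, 33, 33, 129, 125, 123, 125, 126, 126, 125, 124, 125, 124, 124, 125, 127, 84, 13, 15, 12, 13, 32, 35, 35, 36, 35, 31, 43, 127, 130, 227, 228]
row248 [231, 233, 232, 230, 162, 124, 123, 123, 124, 124, 125, 124, 125, 125, 125, 124, 124, 124, 124, 124, 123, 125, 125, 124, 126, 124, 125, 124, 124, 126, 125, 124, 125, 125, 123, 125, 124, 125, 125, 125, 128, 154, 243, 238, 240]
0.2 axis model [0.53   0.0969 0.14  ]
disc top [0.4968 0.1188 0.1474] across -40.4 along 0.3
ribU outer top [0.5082 0.1114 0.1591] across -29.3 along -0.7
ribU inner base [0.5291 0.0977 0.1402] across -1.2 along 0.2
ribL inner top [0.5445 0.0878 0.151 ] across 14.8 along -0.8
discL [0.5049 0.0591 0.1436] across -1.2 along -45.5
discR [0.5571 0.1354 0.136 ] across 2.5 along 47.2
0.24 axis model [0.5317 0.0966 0.1454]
disc top [0.4957 0.1195 0.1551] across -43.7 along -0.3
ribU outer top [0.5068 0.1124 0.1665] across -33.4 along -1.6
ribU inner base [0.5275 0.0988 0.1465] across -4.8 along -0.4
ribL inner top [0.5426 0.089  0.1568] across 10.5 along -1.7
discL [0.5037 0.0613 0.1506] across -5.3 along -45.0
discR [0.5552 0.1356 0.1415] across -0.6 along 45.7
0.28 axis model [0.5336 0.0962 0.1508]
disc top [0.4946 0.1203 0.163 ] across -47.4 along -1.0
ribU outer top [0.5053 0.1134 0.1742] across -37.9 along -2.5
ribU inner base [0.5258 0.0999 0.1532] across -8.8 along -1.1
ribL inner top [0.5406 0.0903 0.163 ] across 5.7 along -2.6
discL [0.5025 0.0636 0.1578] across -9.9 along -44.5
discR [0.5531 0.1358 0.1473] across -4.0 along 44.1
```

Run:
```python
from h import *
s=robot.read_state();R=Ro.from_rotvec(s["orientation"]).as_matrix()
w=robot.read_camera("wrist");H=w["hand_eye"]
Rc=(R@H[:3,:3]).T;tc=-Rc@(R@H[:3,3]+s["tool_pos"]);c=dict(mtx=w["mtx"],R=Rc,t=tc)
yaw=-.184;bx=np.array([np.cos(yaw),np.sin(yaw),0])
hin=np.array([.557,.041,.1])+.1*bx
by=np.array([-bx[1],bx[0],0])
for th in(.2,.23,.26):
    n=bx*np.sin(th)+np.array([0,0,np.cos(th)]); ax=hin+by*.05+(-.142)*(bx*np.cos(th)-np.array([0,0,1])*np.sin(th))
    def cast(p,h):
        o,d=ray(c,p);return o+d*((n@(hin-o)+h)/(n@d))
    sl=R[:,0]-n*(n@R[:,0]);sl/=np.linalg.norm(sl);cr=np.cross(sl,n)
    print(th)
    for nm,p,h,e in[("disc top",(312,190.5),.012,-46),("ribU outer base",(312,209.5),.012,-30),("ribU inner top",(312,234.5),.026,-16),("ribL inner base",(312,261.5),.012,16),("ribL inner top",(312,270.5),.026,16),("discL",(257,248),.012,0),("discR",(368,248),.012,0)]:
        X=cast(p,h);print(nm,"across err",round(1e3*((X-ax)@cr)-e,1),"along",round(1e3*((X-ax)@sl),1))
```

```text
0.2
disc top across err 6.3 along -0.6
ribU outer base across err 5.9 along -0.7
ribU inner top across err 6.6 along -1.7
ribL inner base across err 7.4 along -0.8
ribL inner top across err 7.3 along -1.8
discL across err 8.5 along -45.6
discR across err 12.4 along 46.2
0.23
disc top across err 3.9 along -1.1
ribU outer base across err 3.4 along -1.1
ribU inner top across err 3.4 along -2.3
ribL inner base across err 4.7 along -1.2
ribL inner top across err 4.1 along -2.4
discL across err 5.4 along -45.3
discR across err 10.1 along 45.1
0.26
disc top across err 1.3 along -1.6
ribU outer base across err 0.6 along -1.6
ribU inner top across err -0.0 along -3.0
ribL inner base across err 1.9 along -1.7
ribL inner top across err 0.6 along -3.0
discL across err 2.1 along -45.0
discR across err 7.6 along 44.0
```

```bash
python3 -m inch '[[0.35,0.001,-0.004,-0.03,0],[0.35,0.001,-0.004,-0.07,0],[0.35,0.001,-0.004,-0.085,0],[0.35,0.001,-0.004,-0.096,0],[0.35,0.001,-0.004,-0.096,0]]'
python3 - <<'E'
from plant import robot
import cv2
w=robot.read_camera("wrist");cv2.imwrite("pics/w2.png",w["color"][:,:,::-1])
c=robot.read_camera("scene")["color"][165:300,280:450];cv2.imwrite("pics/s2.png",cv2.resize(c,None,fx=4,fy=4)[:,:,::-1])
E
```

```text
t: 2.78
tool_pos: [0.5325, 0.0927, 0.1525]
orientation: [-1.43, -0.773, 0.774]
force: [0.2, 0.4, 0.8]
opening: 0.0298
```

View pics/w2.png

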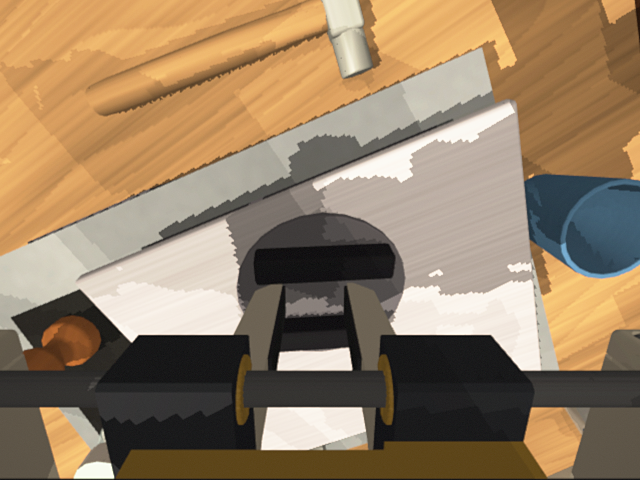

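The wrist view shows both fingertips between the ribs, with finger bases at columns 265 and 365 and the dial centred at about column 321. Now I press down, following the panel's arc.

```bash
python3 -m inch '[[0.35,-0.001,0.003,-0.008,0],[0.35,-0.003,0.003,-0.016,0],[0.35,-0.005,0.004,-0.024,0],[0.35,-0.006,0.005,-0.032,0],[0.35,-0.0065,0.005,-0.036,0],[0.35,-0.0065,0.005,-0.036,0]]'
```

```text
t: 3.62
tool_pos: [0.5265, 0.098, 0.1173]
orientation: [-1.43, -0.774, 0.773]
force: [0.7, -1.0, 2.7]
opening: 0.0302
```

```bash
python3 -m inch '[[0.35,-0.0005,0,-0.003,0],[0.35,-0.0005,0,-0.006,0],[0.35,-0.0005,0,-0.006,0]]'
```

```text
t: 4.0
tool_pos: [0.5261, 0.098, 0.1122]
orientation: [-1.43, -0.775, 0.773]
force: [-2.8, -1.1, 12.0]
opening: 0.0301
```

```bash
python3 -m inch '[[0.35,0,0,-0.0015,-0.1],[0.35,0,0,-0.0015,-0.22],[0.35,0,0,-0.0015,-0.34],[0.35,0,0,-0.0015,-0.46]]'; python3 -c "
from plant import robot;s=robot.read_state();print(s['force'],s['wrist_torque'])"
```

```text
t: 4.5
tool_pos: [0.5267, 0.0988, 0.1122]
orientation: [-1.531, -0.417, 0.413]
force: [-2.5, 1.4, 13.0]
opening: 0.0303
[-2.46511314  1.41186303 12.98671306] [0.2731774  0.35393533 0.1551659 ]
```

```bash
python3 -m inch '[[0.35,-0.0005,-0.0005,-0.0015,-0.12],[0.35,-0.001,-0.001,-0.0015,-0.24],[0.35,-0.001,-0.001,-0.0015,-0.36],[0.35,-0.001,-0.001,-0.0015,-0.48],[0.35,-0.001,-0.001,-0.0015,-0.6],[0.35,-0.001,-0.001,-0.0015,-0.7]]'
python3 - <<'E'
from h import *
s=robot.read_state();R=Ro.from_rotvec(s["orientation"]).as_matrix()
print(np.degrees(np.arctan2(R[1,0],R[0,0])),s['force'],s['wrist_torque'])
w=robot.read_camera("wrist");cv2.imwrite("pics/w3.png",w["color"][:,:,::-1])
E
```

```text
t: 5.25
tool_pos: [0.5269, 0.0978, 0.1121]
orientation: [-1.568, 0.133, -0.141]
force: [0.7, -1.1, 11.5]
opening: 0.0303
-10.010725890054404 [ 0.72179415 -1.05834599 11.50640132] [-0.27507652 -0.01158627  0.09562931]
```

View pics/w3.png

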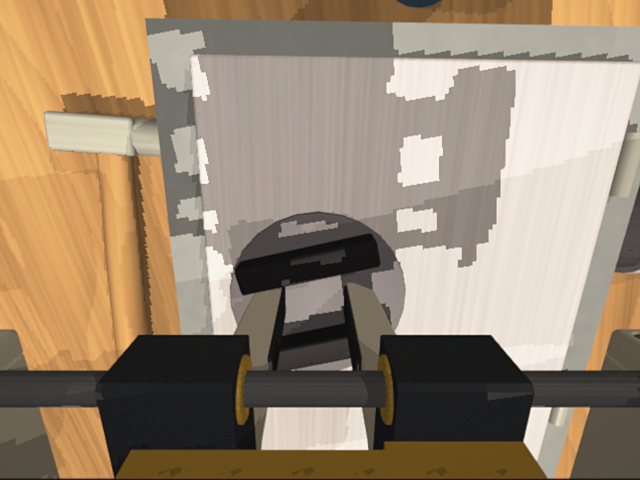

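The wrist view shows the ribs lagging the jaws by about 13°, with the far end of the upper rib from (240,280) to (380,245). The panel edge is parallel to the box rim and the panel is shut. I'll continue to the stop, watching torque.

```bash
python3 -m inch '[[0.35,-0.001,0,-0.0015,-0.1],[0.35,-0.001,0,-0.0015,-0.18],[0.35,-0.001,0,-0.0015,-0.24],[0.35,-0.001,0,-0.0015,-0.24]]'
python3 - <<'E'
from h import *
s=robot.read_state();R=Ro.from_rotvec(s["orientation"]).as_matrix()
print(np.degrees(np.arctan2(R[1,0],R[0,0])),s['force'],s['wrist_torque'])
E
```

```text
t: 5.8
tool_pos: [0.527, 0.098, 0.1122]
orientation: [-1.546, 0.324, -0.336]
force: [0.3, -1.0, 10.4]
opening: 0.03
-24.103029845530497 [ 0.32221873 -1.03963504 10.3624266 ] [-0.04116633  0.11443724  0.00804685]
```

```bash
for i in 1; do python3 -m inch '[[0.35,-0.001,0,-0.0015,-0.04],[0.35,-0.001,0,-0.0015,-0.08],[0.35,-0.001,0,-0.0015,-0.08]]'; done
python3 - <<'E'
from h import *
s=robot.read_state();R=Ro.from_rotvec(s["orientation"]).as_matrix()
print(np.degrees(np.arctan2(R[1,0],R[0,0])),s['force'],s['wrist_torque'])
w=robot.read_camera("wrist");cv2.imwrite("pics/w4.png",w["color"][:,:,::-1])
E
```

```text
t: 6.18
tool_pos: [0.5269, 0.0979, 0.1122]
orientation: [-1.536, 0.385, -0.4]
force: [-2.2, -3.0, 12.7]
opening: 0.0305
-28.67013227527854 [-2.24710505 -2.95406426 12.68246391] [-0.4412028   0.34745722  0.70817211]
```

View pics/w4.png

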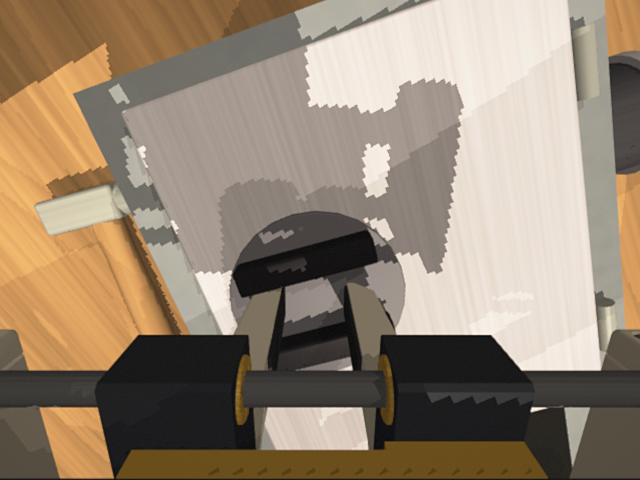

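The wrist torque about z jumped to 0.7 N m, so the stop is reached. The view shows the ribs parallel to the panel's side edge. I'll back off the twist and lift clear.

```bash
python3 -m inch '[[0.35,0,0,0,0.1],[0.35,0,0,0.003,0.22],[0.35,0,0,0.015,0.22],[0.35,0,0,0.05,0.22],[0.35,0,0,0.1,0.22],[0.35,0,0,0.13,0.22],[0.35,-0.06,0,0.15,0.22],[0.35,-0.06,0,0.15,0.22]]'
python3 - <<'E'
from h import *
t=robot.read_camera("wrist");cv2.imwrite("pics/w5.png",t["color"][:,:,::-1])
s=robot.read_camera("scene");b=cv2.resize(s["color"][165:315,250:450],None,fx=4,fy=4,interpolation=2);cv2.imwrite("pics/s5.png",b[:,:,::-1])
E
```

```text
t: 7.22
tool_pos: [0.4653, 0.0982, 0.2645]
orientation: [-1.558, 0.212, -0.231]
force: [0.5, 0.1, 0.3]
opening: 0.0302
```

View pics/w5.png

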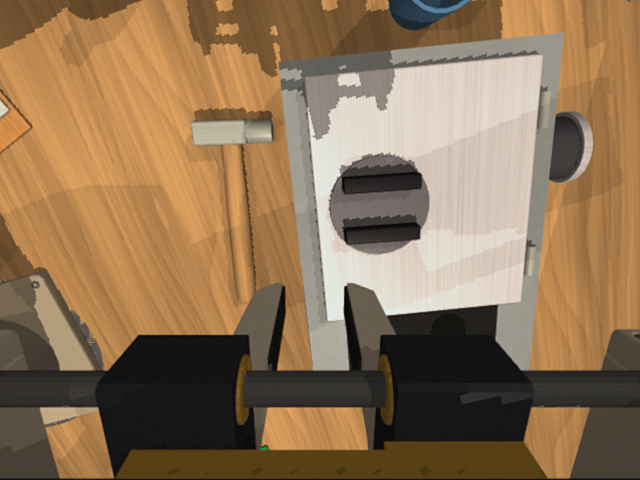

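View pics/s5.png

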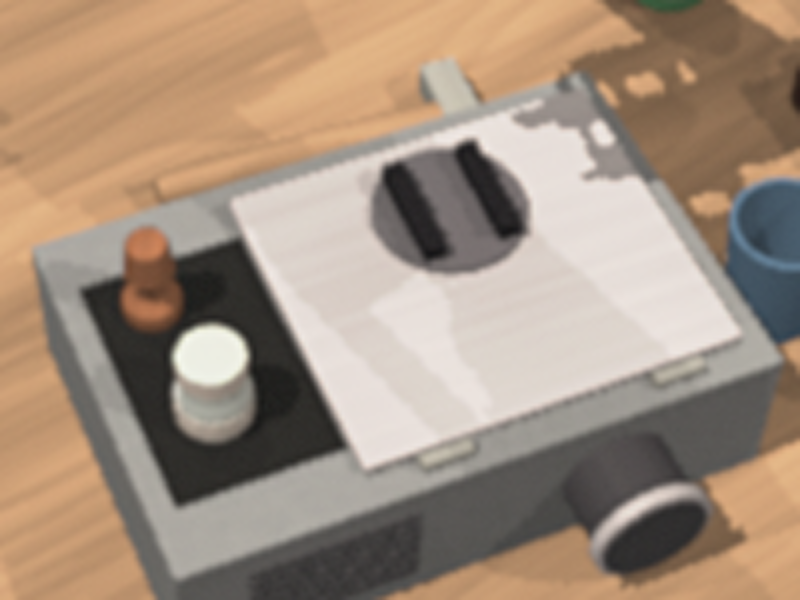

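Both views show the panel flush and the ribs within about 3° of square to the hinge. In the scene crop the rib slope is 63.7° against 63.8° for the panel edge, and the jars and hammer have not moved.

```bash
python3 -c "
from plant import robot;print(robot.close_job())"
```

```text
the job is handed in; nothing more can be done
None
```

The panel is shut and locked, and the job is handed in at about 7.3 s of the 35 s allowed; the hand-in reported no verdict.

**What I did:** I set the two fingertips, about 30 mm apart, lengthwise in the slot. I pressed the panel down onto its rim with about 12 N and turned clockwise while pressing. The wrist torque then rose sharply to about 0.7 N m, which I took as the stop. I eased the twist back and lifted clear.

**Last checks:**
- **Panel and fastener:** after release the panel lies flush in both the wrist and scene views. The slot is square to the hinge, within about 3° in the wrist view and 0.1° in the scene view.
- **Forces:** every wrist force I read stayed at about 13 N or below, and it was near zero after lifting off. I read it at the end of each move, so brief peaks between readings were not seen.
- **Bystanders:** the jar, burnisher, hammer and cup look unmoved in the last pictures. I did not check the glue, block, tape ring and stain can again, but the arm passed well above them.

**One disagreement:** the starting panel angle came out at about 0.23 rad from the fixed cameras and 0.26 rad from the wrist camera. That is about 4 mm across the slot, inside its 8 mm clearance.

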